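# Knock the swollen press block out of the pressing mould

## Robot

A 6-joint arm with a two-finger parallel gripper is mounted at the origin on a cart in front of the work surface, level with it; the furniture and walls round the work are solid. World frame = base frame: x ahead of the robot, y to its left, z up, the work surface at z = 0. Lengths are in m, angles in degrees, forces in N, time in s.
With the tool pointing down it reaches from about 0.375 to 0.9 m from the base axis. Payload 3.1 kg.
Tool frame: the origin (TCP) lies between the finger pads; the fingertips stand 11 mm ahead of it and the grasp point (between the pads) lies 8 mm behind it; z points along the fingers, y is the line along which they close (so a half turn about z gives the same grasp; the last joint's range is limited). The gripper opens to 87 mm and grips with 3 to 60 N. Pads are 19 mm wide; open, the fingers measure 117 mm over their backs; the gripper's body (75 mm by 190 mm) begins 51 mm behind the grasp point.
Start: joints at [53.772, 30.224, 82.088, -0, 67.689, -10.227], TCP at [0.274, 0.562, 0.234] pointing down, gripper open.
Joint ranges: [-176.69, 176.69], [-43.24, 126.21], [12.49, 139.97], [-82, 262], [0, 151.66], [-163.58, 163.58]. Speed limits (degrees/s): [159.86, 159.86, 180, 180, 180, 180].

## Interface

Orientations are given as a 3x3 rotation matrix whose columns are the frame's x, y, z axes.
In Python, from rig import bot gives the robot as it stands.
- The arm moves only by the tool apply_moves, never from a script. Its argument "steps" is a list that holds one entry, the list of rows, each a list of 7 numbers: the shift along the tool's x, y, z in cm, then the turn, a rotation vector about the tool's x, y, z in degrees, then the gripper command: -1 is shut, 1 is fully open, values between are in proportion. In form: [[[dx, dy, dz, rx, ry, rz, jaw], ...]]. A call has 1 to 20 rows; each row is the pose to reach, as a shift and turn from the pose commanded when the call began, along the tool's axes at that moment; what a row does not reach only later rows make up. A row lasts 1/8 s, in which the tool goes at most 62.5 mm and 10.7 degrees, less where a joint would pass 70% of its speed; a pose out of reach is approached as far as the arm can. A call with a gripper value outside its range is refused whole. The fingers move at their own pace and stop on an object; the grip force is fixed at half the most. Time passes only in rows, so rows that repeat a pose let the fingers close. It gives the time, the measured TCP pose, the force, the opening and the grip force at its end, in the units of the state.
- bot.read_state(): the state, without advancing time (a new reading comes with each control period).
- bot.capture(name): name is "scene" or "top" or "wrist"; returns the picture (480x640x3 uint8, blue, green, red); there is no depth.
- bot.camera_model(name): a dict with "intrinsics" (3x3 intrinsics, pixels), "R" (3x3) and "t" (3): a world point X has camera coordinates R X + t. Camera axes: x right, y down, z forward; pixel columns grow to the right and rows downward; lengths in m; the calibration is good to about 2 mm. A picture is of the moment at which its call begins: read the wrist's pose just before it. camera_model takes no time and is no camera call; for the wrist camera it gives the pose at the moment of the call.
- bot.hand_in(): hands the job in; it is judged then, once.
The state is a dict: "time_s": time; "joint_positions": joint angles; "qvel": joint speeds; "tau": joint torques, N m; "position": TCP position; "tcp_rot": TCP orientation; "force": force on the tool from outside, world axes, zero at the start; "moment": the same for the moment, N m; "opening": opening from 0.0 (shut) to 1.0 (fully open); "grasp_force": force on a finger pad.
Only numpy, scipy, OpenCV 4.12 (cv2) and the standard library are available. Lean on these libraries where they do the work, as an engineer would, in place of code of your own. Each camera call takes 0.05 s, during which the arm holds its last target. There are 200 camera calls.

## Task

The press block has swollen tight in the wooden pressing mould. Take the wooden pounder and loosen the block with light taps on its two raised battens by turns, so that it walks down evenly until it drops through onto the worktop; it is too tight to be pushed straight through, so never hit or press it hard, never drive it crooked, and do not push it with the gripper itself. Then stand the pounder upright on the worktop again, lift the mould straight up off the block and set it down flat, right way up, on the chopping board to dry; leave the glass, the jam jar and the toothpick pot alone.

Things in the scene. Friction and masses are not known exactly. Their poses are not given: they have to be found in the camera images.
- pounder_centre (a point): wooden pounder standing upright on its head, 150 mm tall, 0.16 kg, round about its z axis (up): flat-faced head 32 mm across from 0 to 45 mm, neck tapering from 45 to 78 mm, straight handle 23 mm across from 78 to 124 mm, knob 30 mm across on top. This point is on the axis half-way up, 75 mm above the striking face (the head's flat underside). Hold the handle, tap straight down.
- mould_centre (a point): pressing mould of light wood standing on the worktop: a rectangular frame open below and above, 64 mm high, 0.45 kg. Side boards 182 mm long (along its x), 9 mm thick, 63.5 mm over their outsides (along its y); the opening is 141.5 x 45.5 mm. This point is its centre, 32 mm above its underside; z up. Once empty it can be grasped across both side boards (63.5 mm) at mid-length.
- block_centre (a point): press block of the same wood stuck in the mould, 140 x 44.5 x 45 mm thick, 0.25 kg, axes as the mould's; this point is at mid-thickness. It starts level, underside 15 mm above the worktop (point at 37.5 mm; 22.5 mm when it lies on the worktop). The side boards grip it at two tight places, 20 mm either side of mid-length; worked down some 3 to 5 mm at both, it is free and drops.
- batten_a (a point): centre of the top of the batten at the block's +x end, a cross-piece to tap on: 22 mm along x, 36 mm along y; 52 mm from the block's middle, 59 mm above its underside, at first 74 mm above the worktop and 10 mm above the mould's rim. A force of about 6 to 13 N here makes this end slip down while the far tight place holds as a pivot and the far batten rises a little.
- batten_b (a point): the same at the block's -x end. An end slips only until the block is crooked by 0.03 to 0.045 rad (this batten some 3 mm lower than when level) and wedges; then the force climbs steeply, may not exceed 24 N, and only the other end can go down. Each swing lowers the block about 2 mm. If it hangs crooked at last, tap the higher end. A push in the middle needs more than 24 N.
- chopping_board: wooden chopping board lying on the worktop, 250 x 360 mm and 22 mm thick, fixed; origin at the centre of its underside, its y axis along the 360 mm.
- glass_a: drinking glass, 80 mm across and 91 mm tall, origin at the centre of its underside; leave it alone
- jam_jar: jam jar, 60 mm across and 99 mm tall, origin at the centre of its underside; leave it alone
- toothpick_pot: small pot with toothpicks, 41 mm across and 64 mm tall, origin at the centre of its underside; leave it alone
Not all that is in view belongs to the job. Of the things shaped like the part that bears pounder_centre, the wooden one is meant.

How it is judged (in metres and radians):
On the way, in this order (a step that is already met when the one before it is completed fails the run):
1. the pounder is off the worktop (height (world z) of pounder_centre above 0.095 m), for 0.1 s.
2. the block has been walked down at least 2.5 mm in the middle, the mould standing on the worktop (z of block_centre in the frame of mould_centre below 0.003 m and height (world z) of mould_centre below 0.036 m), for 0.1 s.
3. the block has dropped through and lies flat on the worktop inside the standing mould (height (world z) of block_centre below 0.0255 m and angle between block_centre's own z axis and vertical below 0.03 rad and z of block_centre in the frame of mould_centre below -0.007 m and height (world z) of mould_centre below 0.036 m), for 0.2 s.
At the end, for the whole second after the job is handed in: The block lies flat on the worktop (centre below 26 mm, tilt under 0.05 rad); the mould lies flat and right way up on the chopping board (centre 50 to 58 mm high, tilt under 0.05 rad); the pounder stands upright on the worktop (centre 71 to 79 mm high, tilt under 0.05 rad) clear of both (height (world z) of block_centre below 0.026 m and angle between each of block_centre, mould_centre, pounder_centre's own z axis and vertical below 0.05 rad and height (world z) of mould_centre between 0.05 and 0.058 m and contact force between mould and chopping_board above 1 N and height (world z) of pounder_centre between 0.071 and 0.079 m and contact force between pounder and mould below 0.1 N and contact force between pounder and press_block below 0.1 N); the robot touches nothing.
It fails at once if the block hit or pressed with more than 24 N (contact force between pounder and press_block above 24 N).
It fails at once if the block driven crooked in the mould (more than 0.09 rad) (angle between the z axis of block_centre and the z axis of mould_centre, either way round above 0.09 rad).
It fails at once if the block pushed by the gripper or arm itself (contact force between any of the fingers, the arm and press_block above 2 N).
It fails at once if the mould lifted with the block still in it (height (world z) of mould_centre above 0.05 m and height (world z) of block_centre above 0.035 m).
It fails at once if glass, jam jar or toothpick pot moved more than 20 mm (distance of any of glass_a, jam_jar, toothpick_pot from where it was at the start of the episode above 0.02 m).
It also fails if it takes over 72 s, if anything falls off the work surface, if the arm or the gripper's body presses on something with over 40 N, if the wrist force passes 120 N, or if a joint passes its speed limit or range.

## Working session

There is one attempt and no reset: what is moved stays moved. The work goes in short steps, Python scripts to look and compute and a tool call to move; the robot and the scene stay as the last step left them, time stands still between calls to the robot, and variables do not carry over. Pictures are saved under pics/ and viewed, at most 10 in all, crops included, and the job is handed in when it is done.

Besides the shell and the picture viewer there is one more tool, called after "Request:" as name([rows], argument=value, ...), one row to a line, values as JSON. apply_moves: Moves the arm, as the interface text tells. Its arguments: {"type":"object","properties":{"steps":{"type":"array","items":{"type":"array","items":{"type":"array","items":{"type":"number"}}}}},"required":["steps"]}

```bash
mkdir -p pics; ls; python3 - <<'E'
from rig import bot
import cv2
for n in("scene","top"):
    cv2.imwrite(f"pics/{n}0.png",bot.capture(n)); m=bot.camera_model(n); print(n,m)
s=bot.read_state(); print(s["time_s"],s["tcp_rot"],s["force"])
E
```

```text
pics
scene {'intrinsics': array([[514.92544968,   0.        , 333.54102568],
       [  0.        , 514.92544968, 238.55509754],
       [  0.        ,   0.        ,   1.        ]]), 'R': array([[ 0.8451551 , -0.53451988,  0.00116102],
       [-0.2227418 , -0.35416061, -0.90827108],
       [ 0.48590014,  0.76737133, -0.41838057]]), 't': array([-0.44197228,  0.20875169,  1.20078072])}
top {'intrinsics': array([[591.96997975,   0.        , 326.34105941],
       [  0.        , 591.96997975, 227.63480542],
       [  0.        ,   0.        ,   1.        ]]), 'R': array([[-0.01313422, -0.99990943,  0.00293812],
       [-0.9751288 ,  0.01215844, -0.22130522],
       [ 0.22124945, -0.00577171, -0.97520017]]), 't': array([0.06808822, 0.54113982, 1.59582871])}
0.1 [[-8.98785606e-01  4.38386879e-01 -1.17462427e-03]
 [ 4.38388305e-01  8.98784272e-01 -1.58949353e-03]
 [ 3.58920714e-04 -1.94355545e-03 -9.99998047e-01]] [ 0.35820029 -0.01329411 -0.08245891]
```

View pics/scene0.png

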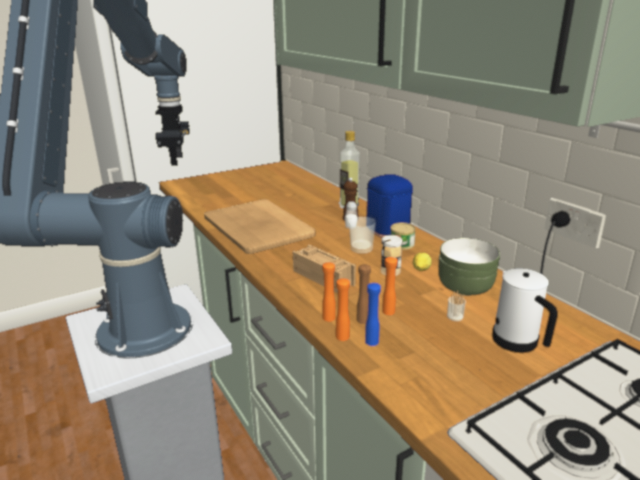

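View pics/top0.png

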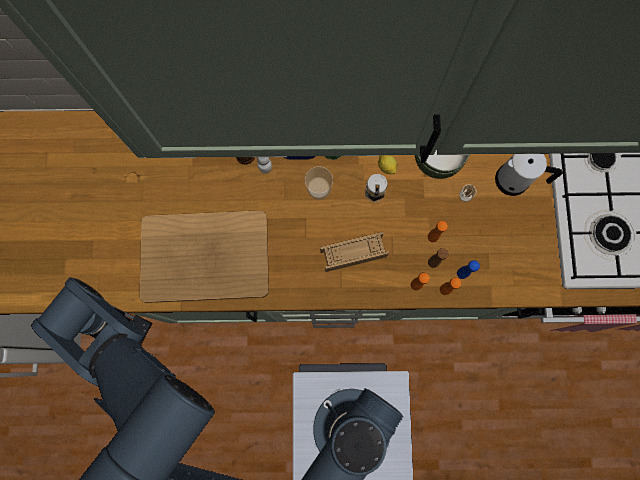

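The scene view shows five pounder shapes: three orange, at (329,293), (343,310) and (390,287); one blue at (373,315); and one brown, at (363,293) in scene and about (440,257) in top. Brown fits "wooden", so I'll confirm it in an enlarged crop. The mould is at about (355,252) in top, and the board at (204,256).

```bash
cat > h.py <<'E'
import numpy as np,cv2
from rig import bot
def ray(n,px,z,m=None):
    m=m or bot.camera_model(n); R,t=np.array(m["R"]),np.array(m["t"])
    d=R.T@np.linalg.solve(m["intrinsics"],[px[0],px[1],1]); c=-R.T@t
    return c+d*(z-c[2])/d[2]
def proj(n,X,m=None):
    m=m or bot.camera_model(n); p=np.array(m["intrinsics"])@(m["R"]@np.array(X)+m["t"]); return p[:2]/p[2]
E
python3 - <<'E'
from h import *
a=cv2.imread("pics/top0.png")[205:305,310:500]; b=cv2.imread("pics/scene0.png")[240:350,285:475]
cv2.imwrite("pics/crop0.png",np.vstack([cv2.resize(a,(760,300*4//4),interpolation=3),cv2.resize(b,(760,300),interpolation=3)]))
for n,px,z in [("top",(440,253),.15),("scene",(364,267),.15),("top",(355,251),.064),("top",(204,256),.022),("top",(320,250),.064),("top",(388,265),.064),("top",(382,234),.064),("top",(326,270),.064)]: print(n,px,ray(n,px,z).round(3))
E
```

```text
top (440, 253) [ 0.45  -0.235  0.15 ]
scene (364, 267) [ 0.443 -0.254  0.15 ]
top (355, 251) [ 0.474 -0.017  0.064]
top (204, 256) [0.473 0.408 0.022]
top (320, 250) [0.478 0.08  0.064]
top (388, 265) [ 0.434 -0.107  0.064]
top (382, 234) [ 0.521 -0.094  0.064]
top (326, 270) [0.422 0.064 0.064]
```

View pics/crop0.png

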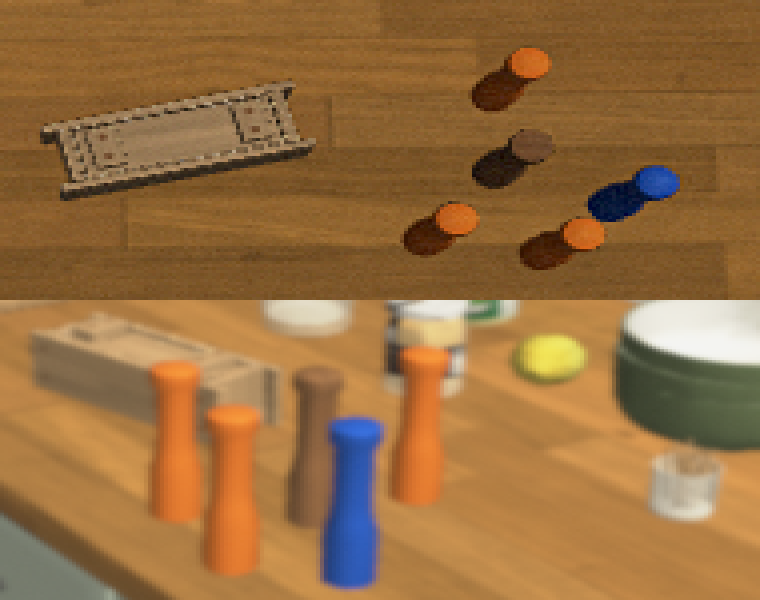

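The crop confirms it: brown is the wooden one, knob at about (443,254) in top, with coloured plastic look-alikes around it.

```bash
python3 - <<'E'
from h import *
for k,px in dict(br=(443,253.7),o1=(442.2,226),o2=(424.2,277.7),o3=(455.7,283),bl=(474.3,265.7)).items(): print(k,ray("top",px,.15).round(3))
for px in [(320.5,247.7),(383.2,233),(325.5,268),(388.7,254)]: print(ray("top",px,.064).round(3))
for px in [(142,216),(266,212),(140,301),(268,297)]: print(ray("top",px,.022).round(3))
for px in [(319,180),(376,185),(468,193)]: print(ray("top",px,.05).round(3))
s=bot.read_state(); m=bot.camera_model("wrist"); c=-m["R"].T@m["t"]
print(np.array(s["tcp_rot"]).T@(c-s["position"]), (m["R"]@s["tcp_rot"]).round(2), m["intrinsics"])
E
```

```text
br [ 0.448 -0.243  0.15 ]
o1 [ 0.522 -0.245  0.15 ]
o2 [ 0.385 -0.19   0.15 ]
o3 [ 0.37  -0.271  0.15 ]
bl [ 0.415 -0.323  0.15 ]
[0.484 0.078 0.064]
[ 0.524 -0.097  0.064]
[0.427 0.065 0.064]
[ 0.464 -0.11   0.064]
[0.592 0.59  0.022]
[0.599 0.234 0.022]
[0.348 0.582 0.022]
[0.354 0.226 0.022]
[0.685 0.08  0.05 ]
[ 0.668 -0.083  0.05 ]
[ 0.641 -0.345  0.05 ]
[ 0.07376187  0.00061337 -0.15097543] [[ 0.    1.    0.  ]
 [-0.96  0.   -0.27]
 [-0.27  0.    0.96]] [[338.64516897   0.         312.34731321]
 [  0.         338.64516897 239.77224105]
 [  0.           0.           1.        ]]
```

Request:
apply_moves([
  [[-43.3,-43.2,-2,0,0,139,1],[-43.3,-43.2,-2,0,0,139,1],[-43.3,-43.2,-2,0,0,139,1],[-43.3,-43.2,-2,0,0,139,1],[-43.3,-43.2,-2,0,0,139,1],[-43.3,-43.2,-2,0,0,139,1],[-43.3,-43.2,-2,0,0,139,1],[-43.3,-43.2,-2,0,0,139,1],[-43.3,-43.2,-2,0,0,139,1],[-43.3,-43.2,-2,0,0,139,1],[-43.3,-43.2,-2,0,0,139,1],[-43.3,-43.2,-2,0,0,139,1],[-43.3,-43.2,-2,0,0,139,1],[-43.3,-43.2,-2,0,0,139,1],[-43.3,-43.2,-2,0,0,139,1],[-43.3,-43.2,-2,0,0,139,1],[-43.3,-43.2,-2,0,0,139,1]],
])

```text
time_s: 2.22
position: [0.4737, -0.0163, 0.2535]
tcp_rot: [[0.966, 0.26, -0.0], [0.26, -0.966, 0.0], [-0.0, -0.0, -1.0]]
force: [-1.0, -0.2, -0.7]
opening: 1.001
grasp_force: 0.0
```

```bash
python3 - <<'E'
from h import *
import pickle
s=bot.read_state(); m=bot.camera_model("wrist"); im=bot.capture("wrist")
pickle.dump(m,open("w1.pkl","wb"))
cv2.imwrite("pics/w1.png",im)
print(s["position"],np.array(s["tcp_rot"]).round(3),np.array(s["joint_positions"]).round(1),s["force"])
E
```

```text
[ 0.47372726 -0.01627047  0.25354111] [[ 0.966  0.26  -0.   ]
 [ 0.26  -0.966  0.   ]
 [-0.    -0.    -1.   ]] [-15.5  17.  101.7  -0.   61.3  59.4] [-0.95697113 -0.15497604 -0.70237142]
```

View pics/w1.png

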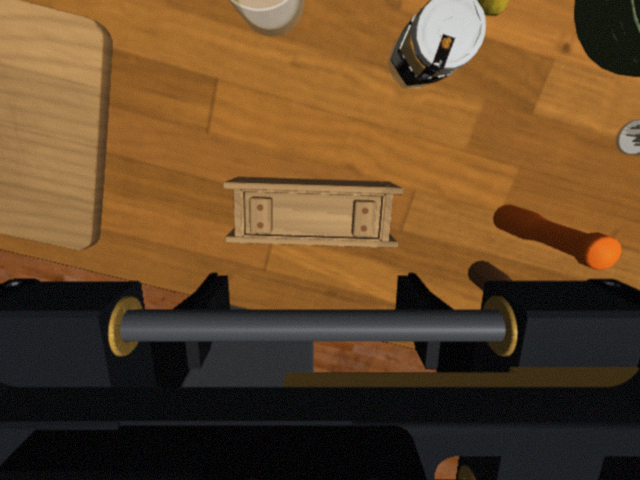

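Wrist view: the mould is at about (313,214), with its batten tops at (260,215) and (367,217). Orange o1 is at (602,251), and the jam jar is well clear at (440,40).

```bash
python3 - <<'E'
from h import *
import pickle
m=pickle.load(open("w1.pkl","rb")); im=cv2.imread("pics/w1.png")
for px,z in [((260,215),.074),((366.5,217.5),.074),((602,251),.15),((225,182),.064),((402,189),.064),((229,238),.064),((396,243),.064)]: print(px,ray("",px,z,m).round(4))
cv2.imwrite("pics/w1c.png",cv2.resize(im[170:255,215:415],(800,340),interpolation=3))
E
```

```text
(260, 215) [0.4673 0.036  0.074 ]
(366.5, 217.5) [ 0.4924 -0.0669  0.074 ]
(602, 251) [ 0.5272 -0.2381  0.15  ]
(225, 182) [0.4885 0.078  0.064 ]
(402, 189) [ 0.5278 -0.0946  0.064 ]
(229, 238) [0.4327 0.0628 0.064 ]
(396, 243) [ 0.4728 -0.1071  0.064 ]
```

View pics/w1c.png

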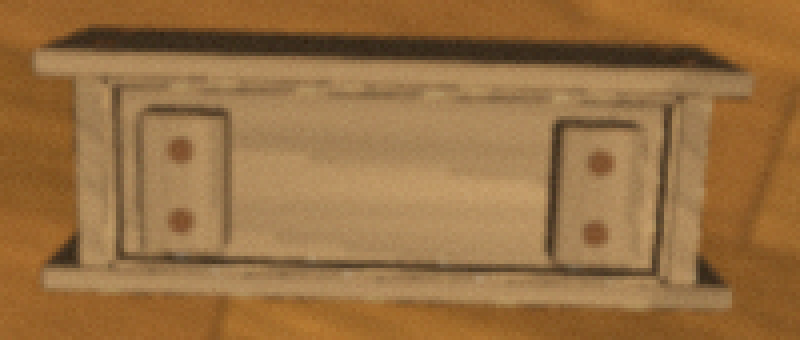

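```bash
python3 - <<'E'
from h import *
import pickle
m=pickle.load(open("w1.pkl","rb"))
a,b=[ray("",p,.074,m) for p in((260.5,215.75),(364.5,219.25))]
c=[ray("",p,.064,m) for p in((224,182.5),(402.75,188.25),(226.25,242),(397.75,246.75))]
print(a,b,np.linalg.norm(a-b),(a+b)/2, "rim",np.mean(c,0),[np.linalg.norm(c[i]-c[j]) for i,j in((0,1),(2,3),(0,2),(1,3))])
d=a-b;print(np.degrees(np.arctan2(d[1],d[0])))
for i,j in((0,1),(2,3)):
  d=c[i]-c[j];print(np.degrees(np.arctan2(d[1],d[0])))
E
```

```text
[0.46669539 0.03535641 0.074     ] [ 0.49017361 -0.06550938  0.074     ] 0.10356221744350914 [ 0.4784345  -0.01507648  0.074     ] rim [ 0.47841533 -0.01540225  0.064     ] [np.float64(0.17871214588120896), np.float64(0.1798373044906631), np.float64(0.06173872956185765), np.float64(0.06121005106704172)]
103.10324094813461
103.2406307461143
103.41229255293689
```

Request:
apply_moves([
  [[-8.4,21.2,-0.5,0,0,0,1],[-8.4,21.2,-0.5,0,0,0,1],[-8.4,21.2,-0.5,0,0,0,1],[-8.4,21.2,-0.5,0,0,0,1],[-8.4,21.2,-0.5,0,0,0,1],[-8.4,21.2,-0.5,0,0,0,1]],
])

```text
time_s: 3.02
position: [0.4471, -0.2421, 0.2583]
tcp_rot: [[0.966, 0.259, -0.001], [0.259, -0.966, 0.001], [-0.0, -0.002, -1.0]]
force: [0.3, 0.4, 0.4]
opening: 1.002
grasp_force: 0.0
```

```bash
python3 - <<'E'
from h import *
s=bot.read_state(); m=bot.camera_model("wrist"); im=bot.capture("wrist")
cv2.imwrite("pics/w2.png",im)
print(s["position"])
for z in (.1,.15):print(proj("",[.448,-.243,z],m))
E
```

```text
[ 0.44708346 -0.24209164  0.25828343]
[313.99750463 226.53354791]
[314.22896138 241.13430222]
```

View pics/w2.png

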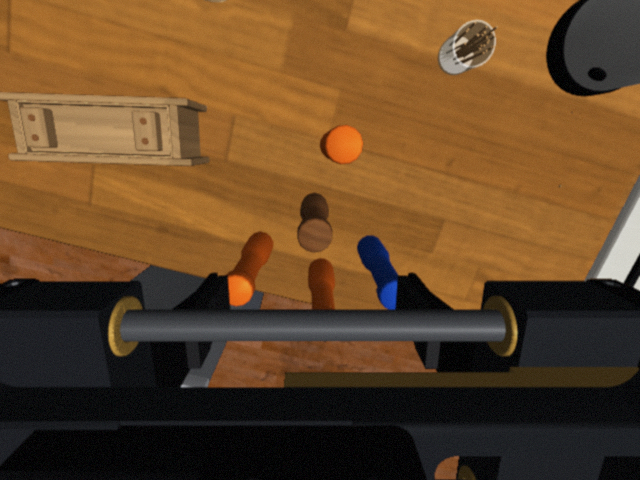

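Wrist view: the brown knob is at (315,235), orange at (344,145), (240,290) and (321,275), and blue at (390,290).

```bash
python3 - <<'E'
from h import *
m=bot.camera_model("wrist");s=bot.read_state();R=np.array(s["tcp_rot"]);p=s["position"]
im=cv2.imread("pics/w2.png"); print(im[235,315],im[225,315],im[240,315],im[235,340])
for k,px,z in [("br",(315,235),.15),("foot",(314,205),.02),("o1",(344,145),.15),("o2",(240,290),.15),("bl",(390,293),.15)]:
    X=ray("",px,z,m); print(k,X.round(4),(R.T@(X-p)*100).round(2))
E
```

```text
[ 46  83 126] [ 44  79 123] [ 40  72 113] [ 42 101 154]
br [ 0.4531 -0.2418  0.15  ] [ 0.57  0.19 10.83]
foot [ 0.4545 -0.2411  0.02  ] [ 0.73  0.18 23.83]
o1 [ 0.5249 -0.2444  0.15  ] [ 7.44  2.31 10.83]
o2 [ 0.3914 -0.1941  0.15  ] [-4.15 -6.02 10.84]
bl [ 0.4212 -0.3151  0.15  ] [-4.41  6.44 10.83]
```

Request:
apply_moves([
  [[0.6,0.2,0,0,0,0,1],[0.6,0.2,4,0,0,0,1],[0.6,0.2,8,0,0,0,1],[0.6,0.2,12,0,0,0,1],[0.6,0.2,15,0,0,0,1],[0.6,0.2,15.8,0,0,0,1],[0.6,0.2,15.8,0,0,0,1],[0.6,0.2,15.8,0,0,0,-1],[0.6,0.2,15.8,0,0,0,-1],[0.6,0.2,15.8,0,0,0,-1],[0.6,0.2,15.8,0,0,0,-1],[0.6,0.2,15.8,0,0,0,-1],[0.6,0.2,15.8,0,0,0,-1]],
])

```text
time_s: 4.7
position: [0.4538, -0.2433, 0.1005]
tcp_rot: [[0.966, 0.259, -0.0], [0.259, -0.966, 0.0], [-0.0, -0.0, -1.0]]
force: [0.1, 0.4, -0.2]
opening: 0.404
grasp_force: 0.0
```

Request:
apply_moves([
  [[0,0,0,0,0,0,-1],[0,0,0,0,0,0,-1],[0,0,0,0,0,0,-1],[0,0,0,0,0,0,-1]],
])

```text
time_s: 5.2
position: [0.4537, -0.2432, 0.1005]
tcp_rot: [[0.966, 0.259, -0.0], [0.259, -0.966, 0.0], [-0.0, -0.0, -1.0]]
force: [0.1, -0.3, -0.5]
opening: 0.32
grasp_force: 30.0
```

Request:
apply_moves([
  [[0,0,-2,0,0,0,-1],[0,0,-6,0,0,0,-1],[0,0,-11,0,0,0,-1],[1,-3,-12,0,0,0,-1],[3,-7,-12,0,0,0,-1],[5,-11,-12,0,0,0,-1],[7,-14,-12,0,0,0,-1],[8.1,-16.4,-12,0,0,0,-1],[8.1,-16.4,-12,0,0,0,-1],[8.1,-16.4,-12,0,0,0,-1]],
])

```text
time_s: 6.45
position: [0.4894, -0.0643, 0.2204]
tcp_rot: [[0.966, 0.259, -0.0], [0.259, -0.966, -0.0], [-0.0, 0.0, -1.0]]
force: [-0.3, -0.1, -2.1]
opening: 0.323
grasp_force: 30.0
```

```bash
python3 - <<'E'
from h import *
s=bot.read_state(); m=bot.camera_model("wrist"); im=bot.capture("wrist"); sc=bot.capture("scene")
p=s["position"]; f=p.copy(); f[2]-=.1
print(p,s["force"],s["opening"],"head face centre",proj("",f,m),proj("scene",f), "bat",proj("",[.4902,-.0658,.074],m))
cv2.imwrite("pics/w3.png",np.vstack([cv2.resize(im[60:260,130:490],(720,400),interpolation=3)[:300],cv2.resize(sc[170:300,230:490],(720,360))[:300]]))
E
```

```text
[ 0.48941862 -0.06427079  0.2203664 ] [-0.2553938  -0.14998396 -2.06716968] 0.32255024764044404 head face centre [312.5916342  244.84994239] [335.9085836  243.62184148] bat [314.37018307 229.88335118]
```

View pics/w3.png

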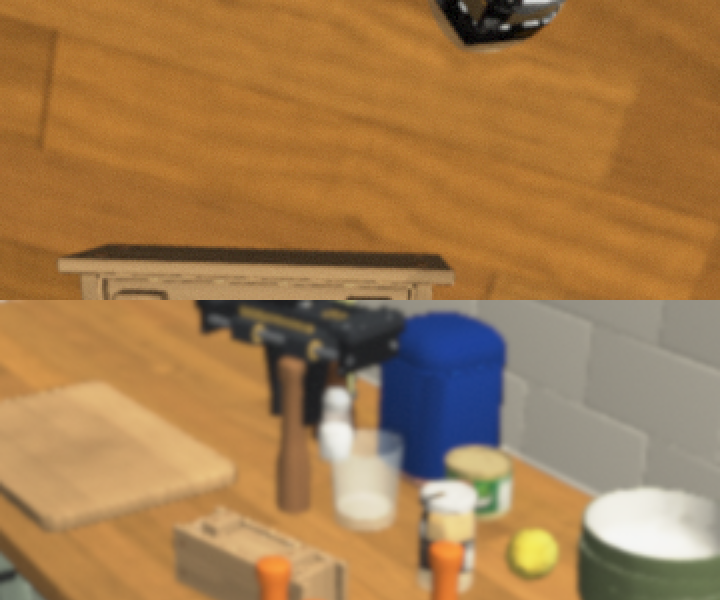

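The pounder hangs upright in the grip, in line with where the hand should put it. Next I lower it gently onto batten b.

Request:
apply_moves([
  [[0,0,2,0,0,0,-1],[0,0,4,0,0,0,-1],[0,0,4.3,0,0,0,-1],[0,0,4.4,0,0,0,-1],[0,0,4.45,0,0,0,-1],[0,0,4.5,0,0,0,-1],[0,0,4.5,0,0,0,-1]],
])

```text
time_s: 7.42
position: [0.4897, -0.0639, 0.1759]
tcp_rot: [[0.966, 0.259, 0.001], [0.259, -0.966, -0.0], [0.001, 0.0, -1.0]]
force: [0.3, -0.0, -1.7]
opening: 0.322
grasp_force: 30.0
```

Request:
apply_moves([
  [[0,0,0.05,0,0,0,-1],[0,0,0.1,0,0,0,-1],[0,0,0.1,0,0,0,-1]],
])

```text
time_s: 7.8
position: [0.4896, -0.0638, 0.1745]
tcp_rot: [[0.966, 0.259, -0.0], [0.259, -0.966, 0.0], [-0.0, -0.0, -1.0]]
force: [0.7, -0.0, -2.5]
opening: 0.325
grasp_force: 30.0
```

Request:
apply_moves([
  [[0,0,0.05,0,0,0,-1],[0,0,0.05,0,0,0,-1]],
])

```text
time_s: 8.05
position: [0.4897, -0.0639, 0.1741]
tcp_rot: [[0.966, 0.259, 0.0], [0.259, -0.966, -0.0], [0.0, 0.0, -1.0]]
force: [-1.1, -0.3, -0.8]
opening: 0.322
grasp_force: 30.0
```

Request:
apply_moves([
  [[0,0,0.05,0,0,0,-1],[0,0,0.05,0,0,0,-1]],
])

```text
time_s: 8.3
position: [0.4898, -0.064, 0.1737]
tcp_rot: [[0.966, 0.259, 0.001], [0.259, -0.966, -0.0], [0.0, 0.0, -1.0]]
force: [-0.2, -0.1, -0.7]
opening: 0.321
grasp_force: 30.0
```

Request:
apply_moves([
  [[0,0,0.05,0,0,0,-1],[0,0,0.05,0,0,0,-1]],
])

```text
time_s: 8.55
position: [0.49, -0.0641, 0.1734]
tcp_rot: [[0.966, 0.259, 0.001], [0.259, -0.966, -0.001], [0.001, 0.001, -1.0]]
force: [0.5, -0.6, 2.8]
opening: 0.322
grasp_force: 30.0
```

Request:
apply_moves([
  [[0,0,0.05,0,0,0,-1],[0,0,0.05,0,0,0,-1]],
])

```text
time_s: 8.8
position: [0.4902, -0.0642, 0.1731]
tcp_rot: [[0.966, 0.259, 0.002], [0.259, -0.966, -0.001], [0.001, 0.001, -1.0]]
force: [-0.8, -0.3, 5.7]
opening: 0.321
grasp_force: 30.0
```

Request:
apply_moves([
  [[0,0,0.05,0,0,0,-1],[0,0,0.05,0,0,0,-1]],
])

```text
time_s: 9.05
position: [0.4904, -0.0643, 0.1727]
tcp_rot: [[0.966, 0.259, 0.002], [0.259, -0.966, -0.001], [0.002, 0.001, -1.0]]
force: [-0.4, -1.2, 5.7]
opening: 0.326
grasp_force: 30.0
```

Request:
apply_moves([
  [[0,0,0.05,0,0,0,-1],[0,0,0.05,0,0,0,-1]],
])

```text
time_s: 9.3
position: [0.4905, -0.0644, 0.1724]
tcp_rot: [[0.966, 0.259, 0.002], [0.259, -0.966, -0.001], [0.002, 0.002, -1.0]]
force: [-1.7, -1.1, 6.7]
opening: 0.321
grasp_force: 30.0
```

Request:
apply_moves([
  [[0,0,0.05,0,0,0,-1],[0,0,0.1,0,0,0,-1]],
])

```text
time_s: 9.55
position: [0.491, -0.0645, 0.1718]
tcp_rot: [[0.966, 0.259, 0.004], [0.259, -0.966, -0.002], [0.003, 0.002, -1.0]]
force: [1.0, -1.2, 10.7]
opening: 0.327
grasp_force: 30.0
```

Request:
apply_moves([
  [[0,0,0.05,0,0,0,-1],[0,0,0.05,0,0,0,-1]],
])

```text
time_s: 9.8
position: [0.4913, -0.0646, 0.1717]
tcp_rot: [[0.966, 0.259, 0.004], [0.259, -0.966, -0.002], [0.004, 0.003, -1.0]]
force: [-0.6, -1.0, 10.9]
opening: 0.324
grasp_force: 30.0
```

Request:
apply_moves([
  [[0,0,0.05,0,0,0,-1],[0,0,0.05,0,0,0,-1]],
])

```text
time_s: 10.05
position: [0.4916, -0.0647, 0.1716]
tcp_rot: [[0.966, 0.259, 0.005], [0.259, -0.966, -0.002], [0.004, 0.003, -1.0]]
force: [-0.0, -0.0, 14.1]
opening: 0.324
grasp_force: 30.0
```

Request:
apply_moves([
  [[0,0,-1,0,0,0,-1],[0,0,-2.2,0,0,0,-1],[0.1,-4,-2.2,0,0,0,-1],[0.2,-8,-2.2,0,0,0,-1],[0.3,-10,-2.2,0,0,0,-1],[0.3,-10,-2.2,0,0,0,-1],[0.3,-10,-1,0,0,0,-1],[0.3,-10,-0.6,0,0,0,-1],[0.3,-10,-0.5,0,0,0,-1],[0.3,-10,-0.45,0,0,0,-1],[0.3,-10,-0.4,0,0,0,-1],[0.3,-10,-0.4,0,0,0,-1]],
])

```text
time_s: 11.55
position: [0.4669, 0.0334, 0.1739]
tcp_rot: [[0.966, 0.259, 0.001], [0.259, -0.966, -0.0], [0.001, 0.0, -1.0]]
force: [-0.6, 0.0, 2.7]
opening: 0.326
grasp_force: 30.0
```

Request:
apply_moves([
  [[0,0,0.05,0,0,0,-1],[0,0,0.1,0,0,0,-1],[0,0,0.13,0,0,0,-1]],
])

```text
time_s: 11.92
position: [0.4671, 0.0336, 0.1728]
tcp_rot: [[0.966, 0.259, 0.001], [0.259, -0.966, 0.0], [0.001, 0.0, -1.0]]
force: [-0.6, 1.7, 6.7]
opening: 0.324
grasp_force: 30.0
```

Request:
apply_moves([
  [[0,0,0.03,0,0,0,-1],[0,0,0.06,0,0,0,-1]],
])

```text
time_s: 12.18
position: [0.4672, 0.0337, 0.1723]
tcp_rot: [[0.966, 0.259, 0.002], [0.259, -0.966, 0.0], [0.002, 0.0, -1.0]]
force: [-1.2, 0.8, 7.4]
opening: 0.324
grasp_force: 30.0
```

Request:
apply_moves([
  [[0,0,0.05,0,0,0,-1],[0,0,0.1,0,0,0,-1],[0,0,0.15,0,0,0,-1]],
])

```text
time_s: 12.55
position: [0.4673, 0.0336, 0.171]
tcp_rot: [[0.966, 0.259, 0.002], [0.259, -0.966, 0.0], [0.002, 0.001, -1.0]]
force: [-1.0, 0.3, 10.5]
opening: 0.324
grasp_force: 30.0
```

Request:
apply_moves([
  [[0,0,0.05,0,0,0,-1],[0,0,0.08,0,0,0,-1]],
])

```text
time_s: 12.8
position: [0.4679, 0.0336, 0.1708]
tcp_rot: [[0.966, 0.259, 0.003], [0.259, -0.966, -0.0], [0.003, 0.001, -1.0]]
force: [-1.3, 1.3, 13.5]
opening: 0.324
grasp_force: 30.0
```

Request:
apply_moves([
  [[0,0,-1,0,0,0,-1],[0,0,-2.2,0,0,0,-1],[-0.1,4,-2.2,0,0,0,-1],[-0.2,8,-2.2,0,0,0,-1],[-0.3,10,-2.2,0,0,0,-1],[-0.3,10,-2.2,0,0,0,-1],[-0.3,10,-1,0,0,0,-1],[-0.3,10,-0.5,0,0,0,-1],[-0.3,10,-0.4,0,0,0,-1],[-0.3,10,-0.35,0,0,0,-1],[-0.3,10,-0.3,0,0,0,-1],[-0.3,10,-0.26,0,0,0,-1]],
])

```text
time_s: 14.3
position: [0.4898, -0.0637, 0.1724]
tcp_rot: [[0.966, 0.259, 0.001], [0.259, -0.966, -0.0], [0.001, 0.0, -1.0]]
force: [-0.6, 1.2, 6.1]
opening: 0.321
grasp_force: 30.0
```

Request:
apply_moves([
  [[0,0,0.05,0,0,0,-1],[0,0,0.07,0,0,0,-1]],
])

```text
time_s: 14.55
position: [0.49, -0.0639, 0.172]
tcp_rot: [[0.966, 0.259, 0.001], [0.259, -0.966, -0.0], [0.001, 0.001, -1.0]]
force: [-0.4, 0.8, 7.3]
opening: 0.325
grasp_force: 30.0
```

Request:
apply_moves([
  [[0,0,0.05,0,0,0,-1],[0,0,0.1,0,0,0,-1],[0,0,0.15,0,0,0,-1]],
])

```text
time_s: 14.92
position: [0.4905, -0.0642, 0.171]
tcp_rot: [[0.966, 0.259, 0.003], [0.259, -0.966, -0.001], [0.002, 0.002, -1.0]]
force: [-0.7, 0.7, 10.6]
opening: 0.327
grasp_force: 30.0
```

Request:
apply_moves([
  [[0,0,0.05,0,0,0,-1],[0,0,0.1,0,0,0,-1]],
])

```text
time_s: 15.18
position: [0.4903, -0.0643, 0.1696]
tcp_rot: [[0.966, 0.259, 0.002], [0.259, -0.966, -0.001], [0.002, 0.002, -1.0]]
force: [-0.6, -0.4, 5.3]
opening: 0.326
grasp_force: 30.0
```

Request:
apply_moves([
  [[0,0,0.04,0,0,0,-1],[0,0,0.08,0,0,0,-1]],
])

```text
time_s: 15.42
position: [0.4907, -0.0646, 0.169]
tcp_rot: [[0.966, 0.259, 0.003], [0.259, -0.966, -0.002], [0.002, 0.002, -1.0]]
force: [-0.8, -0.3, 10.5]
opening: 0.322
grasp_force: 30.0
```

Request:
apply_moves([
  [[0,0,0.04,0,0,0,-1],[0,0,0.04,0,0,0,-1]],
])

```text
time_s: 15.68
position: [0.4909, -0.0646, 0.1689]
tcp_rot: [[0.966, 0.259, 0.003], [0.259, -0.966, -0.002], [0.003, 0.002, -1.0]]
force: [-0.9, -0.6, 11.4]
opening: 0.322
grasp_force: 30.0
```

Request:
apply_moves([
  [[0,0,-1,0,0,0,-1],[0,0,-2.4,0,0,0,-1],[0.1,-4,-2.4,0,0,0,-1],[0.2,-8,-2.4,0,0,0,-1],[0.3,-10,-2.4,0,0,0,-1],[0.3,-10,-2.4,0,0,0,-1],[0.3,-10,-1.2,0,0,0,-1],[0.3,-10,-0.6,0,0,0,-1],[0.3,-10,-0.5,0,0,0,-1],[0.3,-10,-0.45,0,0,0,-1],[0.3,-10,-0.4,0,0,0,-1],[0.3,-10,-0.36,0,0,0,-1]],
])

```text
time_s: 17.18
position: [0.4667, 0.0334, 0.1712]
tcp_rot: [[0.966, 0.259, 0.0], [0.259, -0.966, -0.0], [0.0, 0.0, -1.0]]
force: [-0.4, 0.5, -1.4]
opening: 0.32
grasp_force: 30.0
```

Request:
apply_moves([
  [[0,0,0.05,0,0,0,-1],[0,0,0.07,0,0,0,-1]],
])

```text
time_s: 17.42
position: [0.4668, 0.0335, 0.1706]
tcp_rot: [[0.966, 0.259, 0.0], [0.259, -0.966, 0.0], [0.0, 0.0, -1.0]]
force: [0.2, 1.1, -0.5]
opening: 0.323
grasp_force: 30.0
```

Request:
apply_moves([
  [[0,0,0.05,0,0,0,-1],[0,0,0.05,0,0,0,-1]],
])

```text
time_s: 17.68
position: [0.4667, 0.0336, 0.1701]
tcp_rot: [[0.966, 0.259, 0.0], [0.259, -0.966, 0.0], [0.0, 0.0, -1.0]]
force: [1.1, 1.1, 0.2]
opening: 0.326
grasp_force: 30.0
```

Request:
apply_moves([
  [[0,0,0.05,0,0,0,-1],[0,0,0.08,0,0,0,-1]],
])

```text
time_s: 17.92
position: [0.4668, 0.0336, 0.1693]
tcp_rot: [[0.966, 0.259, 0.0], [0.259, -0.966, 0.0], [0.0, -0.0, -1.0]]
force: [0.4, 1.4, 2.3]
opening: 0.323
grasp_force: 30.0
```

Request:
apply_moves([
  [[0,0,0.05,0,0,0,-1],[0,0,0.1,0,0,0,-1]],
])

```text
time_s: 18.18
position: [0.4668, 0.0336, 0.1684]
tcp_rot: [[0.966, 0.259, 0.001], [0.259, -0.966, 0.0], [0.001, -0.0, -1.0]]
force: [-0.2, 2.0, 5.3]
opening: 0.326
grasp_force: 30.0
```

Request:
apply_moves([
  [[0,0,0.05,0,0,0,-1],[0,0,0.1,0,0,0,-1]],
])

```text
time_s: 18.42
position: [0.467, 0.0336, 0.1676]
tcp_rot: [[0.966, 0.259, 0.001], [0.259, -0.966, 0.0], [0.001, -0.0, -1.0]]
force: [-0.8, 2.3, 7.2]
opening: 0.324
grasp_force: 30.0
```

Request:
apply_moves([
  [[0,0,0.05,0,0,0,-1],[0,0,0.1,0,0,0,-1]],
])

```text
time_s: 18.68
position: [0.467, 0.0338, 0.1668]
tcp_rot: [[0.966, 0.258, 0.001], [0.258, -0.966, 0.0], [0.001, -0.0, -1.0]]
force: [-0.8, 2.6, 9.3]
opening: 0.323
grasp_force: 30.0
```

Request:
apply_moves([
  [[0,0,0.04,0,0,0,-1],[0,0,0.07,0,0,0,-1]],
])

```text
time_s: 18.92
position: [0.4675, 0.0338, 0.1666]
tcp_rot: [[0.966, 0.258, 0.002], [0.258, -0.966, 0.0], [0.003, 0.0, -1.0]]
force: [-0.8, 3.0, 12.5]
opening: 0.325
grasp_force: 30.0
```

Request:
apply_moves([
  [[0,0,-1,0,0,0,-1],[0,0,-2.6,0,0,0,-1],[-0.1,4,-2.6,0,0,0,-1],[-0.2,8,-2.6,0,0,0,-1],[-0.3,10,-2.6,0,0,0,-1],[-0.3,10,-2.6,0,0,0,-1],[-0.3,10,-1.3,0,0,0,-1],[-0.3,10,-0.8,0,0,0,-1],[-0.3,10,-0.7,0,0,0,-1],[-0.3,10,-0.62,0,0,0,-1],[-0.3,10,-0.55,0,0,0,-1],[-0.3,10,-0.5,0,0,0,-1]],
])

```text
time_s: 20.42
position: [0.4899, -0.0639, 0.1709]
tcp_rot: [[0.966, 0.259, 0.001], [0.259, -0.966, -0.0], [0.001, 0.0, -1.0]]
force: [-0.5, 0.3, 1.9]
opening: 0.322
grasp_force: 30.0
```

Request:
apply_moves([
  [[0,0,0.05,0,0,0,-1],[0,0,0.08,0,0,0,-1]],
])

```text
time_s: 20.68
position: [0.4899, -0.064, 0.17]
tcp_rot: [[0.966, 0.259, 0.001], [0.259, -0.966, -0.0], [0.001, 0.001, -1.0]]
force: [-0.2, -0.1, 0.7]
opening: 0.325
grasp_force: 30.0
```

Request:
apply_moves([
  [[0,0,0.05,0,0,0,-1],[0,0,0.1,0,0,0,-1],[0,0,0.15,0,0,0,-1]],
])

```text
time_s: 21.05
position: [0.4899, -0.0641, 0.1682]
tcp_rot: [[0.966, 0.259, 0.001], [0.259, -0.966, -0.0], [0.0, 0.001, -1.0]]
force: [0.9, -1.1, 1.0]
opening: 0.325
grasp_force: 30.0
```

Request:
apply_moves([
  [[0,0,0.05,0,0,0,-1],[0,0,0.1,0,0,0,-1],[0,0,0.13,0,0,0,-1]],
])

```text
time_s: 21.42
position: [0.49, -0.0642, 0.167]
tcp_rot: [[0.966, 0.259, 0.001], [0.259, -0.966, -0.001], [0.001, 0.001, -1.0]]
force: [0.3, -1.3, 1.8]
opening: 0.328
grasp_force: 30.0
```

Request:
apply_moves([
  [[0,0,0.05,0,0,0,-1],[0,0,0.1,0,0,0,-1],[0,0,0.15,0,0,0,-1]],
])

```text
time_s: 21.8
position: [0.4902, -0.0642, 0.1657]
tcp_rot: [[0.966, 0.259, 0.001], [0.259, -0.966, -0.001], [0.001, 0.001, -1.0]]
force: [0.6, -0.9, 5.5]
opening: 0.321
grasp_force: 30.0
```

Request:
apply_moves([
  [[0,0,0.05,0,0,0,-1],[0,0,0.1,0,0,0,-1]],
])

```text
time_s: 22.05
position: [0.4903, -0.0644, 0.165]
tcp_rot: [[0.966, 0.259, 0.002], [0.259, -0.966, -0.001], [0.002, 0.002, -1.0]]
force: [0.0, -2.1, 6.2]
opening: 0.322
grasp_force: 30.0
```

Request:
apply_moves([
  [[0,0,-1,0,0,0,-1],[0,0,-2.7,0,0,0,-1],[0.1,-4,-2.7,0,0,0,-1],[0.2,-8,-2.7,0,0,0,-1],[0.3,-10,-2.7,0,0,0,-1],[0.3,-10,-2.7,0,0,0,-1],[0.3,-10,-1.4,0,0,0,-1],[0.3,-10,-0.8,0,0,0,-1],[0.3,-10,-0.7,0,0,0,-1],[0.3,-10,-0.62,0,0,0,-1],[0.3,-10,-0.55,0,0,0,-1],[0.3,-10,-0.5,0,0,0,-1]],
])

```text
time_s: 23.55
position: [0.4668, 0.0334, 0.1695]
tcp_rot: [[0.966, 0.259, 0.0], [0.259, -0.966, -0.0], [0.0, 0.0, -1.0]]
force: [-0.6, -0.1, -2.8]
opening: 0.324
grasp_force: 30.0
```

Request:
apply_moves([
  [[0,0,0.05,0,0,0,-1],[0,0,0.1,0,0,0,-1],[0,0,0.13,0,0,0,-1]],
])

```text
time_s: 23.92
position: [0.4669, 0.0335, 0.1683]
tcp_rot: [[0.966, 0.259, 0.001], [0.259, -0.966, -0.0], [0.001, 0.0, -1.0]]
force: [-0.1, -0.3, -0.1]
opening: 0.326
grasp_force: 30.0
```

Request:
apply_moves([
  [[0,0,0.05,0,0,0,-1],[0,0,0.1,0,0,0,-1],[0,0,0.15,0,0,0,-1]],
])

```text
time_s: 24.3
position: [0.4667, 0.0336, 0.1667]
tcp_rot: [[0.966, 0.259, 0.0], [0.259, -0.966, 0.0], [0.0, -0.0, -1.0]]
force: [-0.1, 1.8, 2.2]
opening: 0.323
grasp_force: 30.0
```

Request:
apply_moves([
  [[0,0,0.05,0,0,0,-1],[0,0,0.1,0,0,0,-1],[0,0,0.15,0,0,0,-1]],
])

```text
time_s: 24.68
position: [0.4664, 0.0337, 0.165]
tcp_rot: [[0.966, 0.259, -0.0], [0.259, -0.966, 0.0], [-0.0, -0.0, -1.0]]
force: [-0.9, 1.1, 2.0]
opening: 0.324
grasp_force: 30.0
```

Request:
apply_moves([
  [[0,0,0.05,0,0,0,-1],[0,0,0.1,0,0,0,-1],[0,0,0.15,0,0,0,-1]],
])

```text
time_s: 25.05
position: [0.4666, 0.0336, 0.1637]
tcp_rot: [[0.966, 0.259, 0.0], [0.259, -0.966, 0.0], [0.0, -0.0, -1.0]]
force: [-0.4, 2.2, 4.6]
opening: 0.325
grasp_force: 30.0
```

Request:
apply_moves([
  [[0,0,0.05,0,0,0,-1],[0,0,0.1,0,0,0,-1]],
])

```text
time_s: 25.3
position: [0.4667, 0.0336, 0.1627]
tcp_rot: [[0.966, 0.259, 0.0], [0.259, -0.966, 0.0], [0.0, -0.0, -1.0]]
force: [-1.7, 2.9, 7.4]
opening: 0.324
grasp_force: 30.0
```

Fully 11 mm down without dropping is suspicious: the pounder may be slipping up in the grip. I'll lift and look.

Request:
apply_moves([
  [[0,0,-3,0,0,0,-1],[0,0,-5.7,0,0,0,-1],[-4,0,-5.7,0,0,0,-1],[-6,0,-5.7,0,0,0,-1],[-6,0,-5.7,0,0,0,-1]],
])

```text
time_s: 25.92
position: [0.407, 0.0176, 0.2191]
tcp_rot: [[0.966, 0.258, -0.002], [0.258, -0.966, -0.001], [-0.002, 0.0, -1.0]]
force: [0.6, 0.3, -1.6]
opening: 0.323
grasp_force: 30.0
```

```bash
python3 - <<'E'
from h import *
s=bot.read_state(); m=bot.camera_model("wrist"); im=bot.capture("wrist"); sc=bot.capture("scene")
p=np.array(s["position"]);print(p,s["force"])
f=p-[0,0,.1]; print("face",proj("scene",f),"knob",proj("scene",p+[0,0,.05]))
a=cv2.resize(im[110:250,180:460],(640,320),interpolation=3); b=cv2.resize(sc[190:290,250:450],(640,280)[:2],interpolation=3)
cv2.imwrite("pics/w4.png",np.vstack([a,b]))
E
```

```text
[0.40700358 0.01759806 0.21906293] [ 0.5955454   0.3232789  -1.57292648]
face [292.99690543 239.96164604] knob [291.10787268 186.04342053]
```

View pics/w4.png

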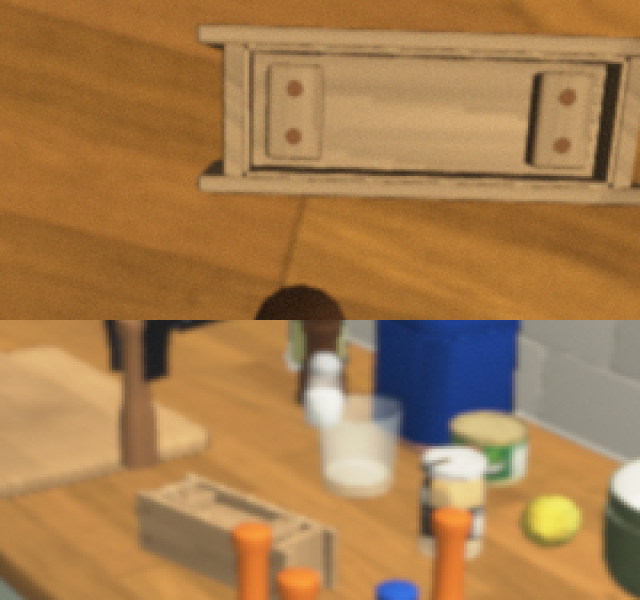

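The pounder has not slipped: its face is at about (293,242) in scene, as predicted. The block really is lower, so I'll tap the higher end, b.

Request:
apply_moves([
  [[3,5,0.5,0,0,0,-1],[5.7,10,0.5,0,0,0,-1],[5.7,10,0.5,0,0,0,-1],[5.7,10,3.5,0,0,0,-1],[5.7,10,4.8,0,0,0,-1],[5.7,10,4.95,0,0,0,-1],[5.7,10,5.05,0,0,0,-1],[5.7,10,5.12,0,0,0,-1],[5.7,10,5.2,0,0,0,-1],[5.7,10,5.25,0,0,0,-1]],
])

```text
time_s: 27.28
position: [0.4897, -0.0639, 0.1674]
tcp_rot: [[0.966, 0.259, 0.001], [0.259, -0.966, -0.0], [0.001, 0.0, -1.0]]
force: [-0.2, 0.8, -1.7]
opening: 0.321
grasp_force: 30.0
```

Request:
apply_moves([
  [[0,0,0.05,0,0,0,-1],[0,0,0.1,0,0,0,-1],[0,0,0.13,0,0,0,-1]],
])

```text
time_s: 27.65
position: [0.4899, -0.064, 0.166]
tcp_rot: [[0.966, 0.259, 0.001], [0.259, -0.966, -0.0], [0.001, 0.001, -1.0]]
force: [0.4, -0.1, 0.5]
opening: 0.324
grasp_force: 30.0
```

Request:
apply_moves([
  [[0,0,0.05,0,0,0,-1],[0,0,0.1,0,0,0,-1],[0,0,0.13,0,0,0,-1]],
])

```text
time_s: 28.02
position: [0.4897, -0.064, 0.1644]
tcp_rot: [[0.966, 0.259, 0.0], [0.259, -0.966, -0.0], [0.0, 0.0, -1.0]]
force: [1.2, -0.8, 0.2]
opening: 0.322
grasp_force: 30.0
```

Request:
apply_moves([
  [[0,0,0.05,0,0,0,-1],[0,0,0.1,0,0,0,-1],[0,0,0.15,0,0,0,-1]],
])

```text
time_s: 28.4
position: [0.4896, -0.0639, 0.1629]
tcp_rot: [[0.966, 0.259, 0.0], [0.259, -0.966, -0.0], [0.0, 0.0, -1.0]]
force: [0.5, -1.1, 0.0]
opening: 0.326
grasp_force: 30.0
```

Request:
apply_moves([
  [[0,0,0.05,0,0,0,-1],[0,0,0.1,0,0,0,-1],[0,0,0.14,0,0,0,-1]],
])

```text
time_s: 28.78
position: [0.4895, -0.0638, 0.1615]
tcp_rot: [[0.966, 0.259, -0.0], [0.259, -0.966, 0.0], [-0.0, -0.0, -1.0]]
force: [0.4, -0.3, -0.5]
opening: 0.321
grasp_force: 30.0
```

Request:
apply_moves([
  [[0,0,0.05,0,0,0,-1],[0,0,0.1,0,0,0,-1]],
])

```text
time_s: 29.02
position: [0.4891, -0.0636, 0.1602]
tcp_rot: [[0.966, 0.259, -0.001], [0.259, -0.966, 0.001], [-0.001, -0.001, -1.0]]
force: [-1.2, 0.2, -0.9]
opening: 0.324
grasp_force: 30.0
```

Request:
apply_moves([
  [[0,0,0.05,0,0,0,-1],[0,0,0.1,0,0,0,-1],[0,0,0.1,0,0,0,-1]],
])

```text
time_s: 29.4
position: [0.4896, -0.0638, 0.1596]
tcp_rot: [[0.966, 0.259, -0.0], [0.259, -0.966, 0.0], [-0.0, -0.0, -1.0]]
force: [0.0, 0.6, -0.5]
opening: 0.328
grasp_force: 30.0
```

Request:
apply_moves([
  [[0,0,-1,0,0,0,-1],[0,0,-2.7,0,0,0,-1],[0.1,-4,-2.7,0,0,0,-1],[0.2,-8,-2.7,0,0,0,-1],[0.3,-10,-2.7,0,0,0,-1],[0.3,-10,-2.7,0,0,0,-1],[0.3,-10,-1.3,0,0,0,-1],[0.3,-10,-0.6,0,0,0,-1],[0.3,-10,-0.5,0,0,0,-1],[0.3,-10,-0.4,0,0,0,-1],[0.3,-10,-0.32,0,0,0,-1],[0.3,-10,-0.25,0,0,0,-1]],
])

```text
time_s: 30.9
position: [0.4668, 0.0334, 0.1622]
tcp_rot: [[0.966, 0.259, 0.0], [0.259, -0.966, -0.0], [0.0, 0.0, -1.0]]
force: [-0.8, 0.4, -1.4]
opening: 0.323
grasp_force: 30.0
```

Request:
apply_moves([
  [[0,0,0.05,0,0,0,-1],[0,0,0.1,0,0,0,-1]],
])

```text
time_s: 31.15
position: [0.4666, 0.0335, 0.1611]
tcp_rot: [[0.966, 0.259, 0.0], [0.259, -0.966, -0.0], [0.0, 0.0, -1.0]]
force: [-0.4, 1.0, -2.3]
opening: 0.323
grasp_force: 30.0
```

Request:
apply_moves([
  [[0,0,0.05,0,0,0,-1],[0,0,0.1,0,0,0,-1],[0,0,0.15,0,0,0,-1]],
])

```text
time_s: 31.52
position: [0.4666, 0.0335, 0.1595]
tcp_rot: [[0.966, 0.259, -0.0], [0.259, -0.966, 0.0], [-0.0, -0.0, -1.0]]
force: [-0.3, -0.4, -1.7]
opening: 0.32
grasp_force: 30.0
```

Request:
apply_moves([
  [[0,0,0.05,0,0,0,-1],[0,0,0.1,0,0,0,-1]],
])

```text
time_s: 31.78
position: [0.4674, 0.0334, 0.1594]
tcp_rot: [[0.966, 0.259, 0.002], [0.259, -0.966, -0.0], [0.002, 0.001, -1.0]]
force: [-0.4, -0.4, 8.9]
opening: 0.324
grasp_force: 30.0
```

Request:
apply_moves([
  [[0,0,0.05,0,0,0,-1],[0,0,0.08,0,0,0,-1]],
])

```text
time_s: 32.02
position: [0.468, 0.0334, 0.1593]
tcp_rot: [[0.966, 0.259, 0.004], [0.259, -0.966, -0.0], [0.003, 0.001, -1.0]]
force: [-0.7, 0.9, 12.3]
opening: 0.327
grasp_force: 30.0
```

The block is on the worktop: both battens are at the same height and firm. Now I'll put the pounder down in the free spot between the mould and the look-alikes.

Request:
apply_moves([
  [[0,0,-3,0,0,0,-1],[0,0,-6,0,0,0,-1],[-2,6,-6,0,0,0,-1],[-3.5,12,-6,0,0,0,-1],[-5,18,-6,0,0,0,-1],[-5.7,20.6,-6,0,0,0,-1],[-5.7,20.6,-5,0,0,0,-1],[-5.7,20.6,0,0,0,0,-1],[-5.7,20.6,4,0,0,0,-1],[-5.7,20.6,5.3,0,0,0,-1],[-5.7,20.6,5.5,0,0,0,-1],[-5.7,20.6,5.6,0,0,0,-1],[-5.7,20.6,5.65,0,0,0,-1]],
])

```text
time_s: 33.65
position: [0.4657, -0.1806, 0.1025]
tcp_rot: [[0.966, 0.259, 0.002], [0.259, -0.966, -0.002], [0.002, 0.002, -1.0]]
force: [0.2, -0.3, -0.8]
opening: 0.324
grasp_force: 30.0
```

Request:
apply_moves([
  [[0,0,0,0,0,0,-1],[0,0,0.05,0,0,0,-1]],
])

```text
time_s: 33.9
position: [0.4651, -0.1804, 0.1013]
tcp_rot: [[0.966, 0.259, 0.001], [0.259, -0.966, -0.001], [0.001, 0.001, -1.0]]
force: [0.2, 0.1, -0.9]
opening: 0.325
grasp_force: 30.0
```

Request:
apply_moves([
  [[0,0,0.05,0,0,0,-1],[0,0,0.05,0,0,0,-1]],
])

```text
time_s: 34.15
position: [0.465, -0.1804, 0.1005]
tcp_rot: [[0.966, 0.259, 0.0], [0.259, -0.966, -0.0], [0.0, 0.0, -1.0]]
force: [-0.5, -0.1, 0.8]
opening: 0.322
grasp_force: 30.0
```

Request:
apply_moves([
  [[0,0,-0.03,0,0,0,1],[0,0,-0.03,0,0,0,1],[0,0,-0.03,0,0,0,1],[0,0,-0.03,0,0,0,1],[0,0,-0.03,0,0,0,1],[0,0,-0.03,0,0,0,1],[0,0,-2,0,0,0,1],[0,0,-7,0,0,0,1],[0,0,-12,0,0,0,1],[5.6,-15.6,-15,0,0,-88,1],[5.6,-15.6,-15,0,0,-88,1],[5.6,-15.6,-15,0,0,-88,1],[5.6,-15.6,-15,0,0,-88,1],[5.6,-15.6,-15,0,0,-88,1],[5.6,-15.6,-15,0,0,-88,1],[5.6,-15.6,-15,0,0,-88,1],[5.6,-15.6,-15,0,0,-88,1],[5.6,-15.6,-15,0,0,-88,1],[5.6,-15.6,-15,0,0,-88,1],[5.6,-15.6,-15,0,0,-88,1]],
])

```text
time_s: 36.65
position: [0.4785, -0.0151, 0.2502]
tcp_rot: [[-0.224, 0.975, -0.0], [0.975, 0.224, -0.0], [0.0, -0.0, -1.0]]
force: [0.5, 0.2, 0.7]
opening: 1.002
grasp_force: 0.0
```

```bash
python3 - <<'E'
from h import *
import pickle
s=bot.read_state(); m=bot.camera_model("wrist"); im=bot.capture("wrist"); sc=bot.capture("scene")
pickle.dump((m,s),open("w5.pkl","wb")); cv2.imwrite("pics/w5raw.png",im)
print(s["position"],np.array(s["tcp_rot"]).round(3),np.array(s["joint_positions"]).round(1))
print("mould c",proj("",[.4784,-.0152,.064],m))
print("pounder foot/top in scene",proj("scene",[.465,-.1804,0]),proj("scene",[.465,-.1804,.15]))
b=cv2.resize(sc[200:330,240:480],(480,260),interpolation=3)
o=np.zeros((600,640,3),np.uint8); o[:330]=im[:330]; o[335:595,:480]=b
cv2.imwrite("pics/w5.png",o)
E
```

```text
[ 0.4785422  -0.01505825  0.25023417] [[-0.224  0.975 -0.   ]
 [ 0.975  0.224 -0.   ]
 [ 0.    -0.    -1.   ]] [-15.2  17.7 101.3  -0.   61.  -28.1]
mould c [311.52128635 220.51203409]
pounder foot/top in scene [352.50752567 306.13074817] [353.55193439 252.34769127]
```

View pics/w5.png

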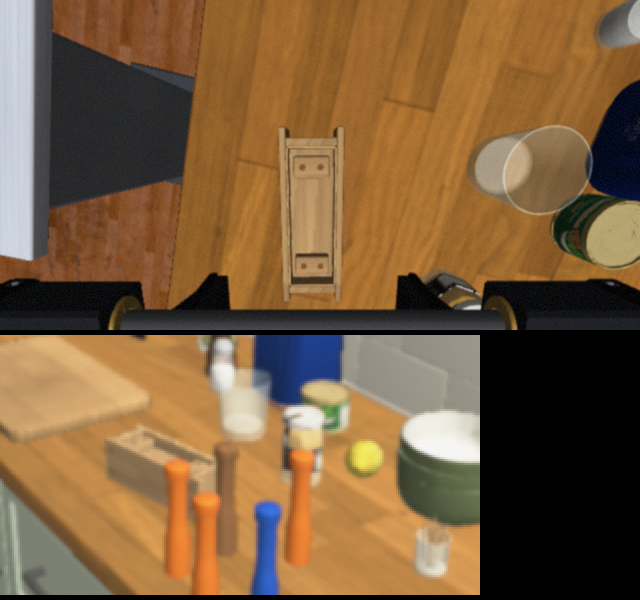

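Wrist view: the mould is upright in the image, rim corners (280,128), (343,128), (283,300) and (341,300), with the block low inside. The scene inset shows the pounder standing clear.

```bash
python3 - <<'E'
from h import *
import pickle
m,s=pickle.load(open("w5.pkl","rb"))
c=np.array([ray("",p,.064,m) for p in((280,128),(343,128),(283,300),(341,300))])
R=np.array(s["tcp_rot"]); print(((c-s["position"])@R*100).round(2),((c.mean(0)-s["position"])@R*100).round(2))
E
```

```text
[[ 8.94 -3.   18.62]
 [ 8.94  2.97 18.62]
 [-8.86 -3.12 18.62]
 [-8.86  3.19 18.62]] [4.000e-02 1.000e-02 1.862e+01]
```

Request:
apply_moves([
  [[0,0,5,0,0,0,1],[0,0,11,0,0,0,1],[0,0,16,0,0,0,1],[0,0,20,0,0,0,1],[0,0,22,0,0,0,1],[0,0,22,0,0,0,1],[0,0,22,0,0,0,-1],[0,0,22,0,0,0,-1],[0,0,22,0,0,0,-1],[0,0,22,0,0,0,-1],[0,0,22,0,0,0,-1],[0,0,22,0,0,0,-1]],
])

```text
time_s: 38.25
position: [0.4782, -0.0151, 0.0311]
tcp_rot: [[-0.226, 0.974, -0.0], [0.974, 0.226, -0.0], [-0.0, -0.0, -1.0]]
force: [-1.9, -0.7, 5.6]
opening: 0.726
grasp_force: 30.0
```

Request:
apply_moves([
  [[0,0,-0.2,0,0,0,-1],[0,0,-0.6,0,0,0,-1],[0,0,-1.1,0,0,0,-1],[0,0,-1.6,0,0,0,-1],[0,0,-1.6,0,0,0,-1]],
])

```text
time_s: 38.88
position: [0.4784, -0.015, 0.0466]
tcp_rot: [[-0.225, 0.974, -0.0], [0.974, 0.225, 0.0], [0.0, -0.0, -1.0]]
force: [-1.3, -0.5, -5.1]
opening: 0.731
grasp_force: 30.0
```

Request:
apply_moves([
  [[0,0,-2,0,0,0,-1],[0,0,-5,0,0,0,-1],[0,0,-9,0,0,0,-1],[2,0.5,-10,0,0,0,-1],[6,1.4,-10,0,0,0,-1],[11,2.4,-10,0,0,0,-1],[16,3.5,-10,0,0,0,-1],[21,4.6,-10,0,0,0,-1],[26,5.7,-10,0,0,0,-1],[31,6.8,-10,0,0,0,-1],[36,7.9,-10,0,0,0,-1],[39,8.5,-10,0,0,0,-1],[40.5,8.8,-10,0,0,0,-1],[40.5,8.8,-10,0,0,0,-1],[40.5,8.8,-6,0,0,0,-1],[40.5,8.8,-2.5,0,0,0,-1],[40.5,8.8,-1.2,0,0,0,-1],[40.5,8.8,-0.8,0,0,0,-1],[40.5,8.8,-0.8,0,0,0,-1]],
])

```text
time_s: 41.25
position: [0.4742, 0.3993, 0.0552]
tcp_rot: [[-0.224, 0.975, 0.002], [0.975, 0.224, 0.001], [0.0, 0.002, -1.0]]
force: [0.6, -0.6, -4.8]
opening: 0.728
grasp_force: 30.0
```

Request:
apply_moves([
  [[0,0,0.08,0,0,0,-1],[0,0,0.15,0,0,0,-1],[0,0,0.15,0,0,0,-1]],
])

```text
time_s: 41.62
position: [0.4733, 0.3995, 0.0532]
tcp_rot: [[-0.225, 0.974, 0.001], [0.974, 0.225, 0.0], [0.0, 0.001, -1.0]]
force: [1.0, -0.6, -5.4]
opening: 0.726
grasp_force: 30.0
```

Request:
apply_moves([
  [[0,0,0.05,0,0,0,-1],[0,0,0.05,0,0,0,-1]],
])

```text
time_s: 41.88
position: [0.4733, 0.3995, 0.0527]
tcp_rot: [[-0.225, 0.974, 0.0], [0.974, 0.225, 0.0], [0.0, 0.0, -1.0]]
force: [-1.0, -0.0, -2.0]
opening: 0.724
grasp_force: 30.0
```

Request:
apply_moves([
  [[0,0,0.04,0,0,0,-1],[0,0,0.04,0,0,0,-1],[0,0,0.04,0,0,0,1],[0,0,0.04,0,0,0,1],[0,0,0.04,0,0,0,1],[0,0,0.04,0,0,0,1],[0,0,0.04,0,0,0,1],[0,0,-2,0,0,0,1],[0,0,-6,0,0,0,1],[0,0,-11,0,0,0,1],[0,0,-16,0,0,0,1],[0,0,-16,0,0,0,1]],
])

```text
time_s: 43.38
position: [0.4759, 0.401, 0.2173]
tcp_rot: [[-0.225, 0.974, 0.009], [0.974, 0.225, 0.005], [0.003, 0.01, -1.0]]
force: [0.7, -0.5, -1.1]
opening: 0.996
grasp_force: 0.0
```

```bash
python3 - <<'E'
from h import *
sc=bot.capture("scene"); w=bot.capture("wrist"); s=bot.read_state(); print(s["time_s"],s["position"],s["opening"])
cv2.imwrite("pics/fin.png",np.vstack([cv2.resize(sc[160:340,190:490],(600,360),interpolation=3),cv2.resize(w[:300],(600,240))[:, :]]))
E
```

```text
43.475 [0.47301613 0.39922526 0.21254882] 1.0011632522606648
```

View pics/fin.png

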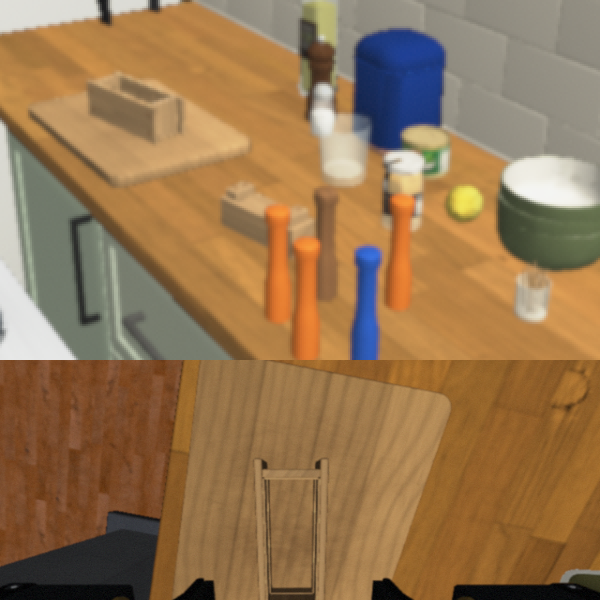

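The final picture shows the mould flat on the board at (135,105), the block lying on the worktop at (265,215), the pounder upright at (327,245), and the other things untouched.

```bash
python3 -c "
from rig import bot
print(bot.hand_in())"
```

```text
the job is handed in; nothing more can be done
None
```

I handed the job in at about 43 s, with no verdict returned: the block walked down by light taps and dropped through, the pounder stands upright on the worktop, and the mould lies flat on the chopping board.

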